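Find the key that snaps and take the wound ring off the winder

ROBOT

A 6-joint arm with a two-finger parallel gripper is mounted at the origin on the work surface. World frame = base frame: x ahead of the robot, y to its left, z up, the work surface at z = 0. Lengths are in mm, angles in rad, forces in N, time in s.
With the tool pointing down it reaches from about 400 to 925 mm from the base axis. Payload 12.5 kg.
Tool frame: the origin (TCP) lies at the very end of the fingers, on their centre line; the grasp point (between the pads) lies 19 mm behind it; z points along the fingers, y is the line along which they close (so a half turn about z gives the same grasp; the last joint's range is limited). The gripper opens to 95 mm and grips with 3 to 60 N. Pads are 20 mm wide; open, the fingers measure 119 mm over their backs; the gripper's body (75 mm by 180 mm) begins 59 mm behind the grasp point.
Start: joints at [1.173, 0.491, 1.559, -0, 1.092, -0.106], TCP at [179.781, 598.603, 214.661] pointing down, gripper open.
Joint ranges: [-3.1, 3.1], [-0.84, 2.19], [0.05, 2.79], [-1.13, 4.28], [0.06, 2.93], [-2.69, 2.69]. Speed limits (rad/s): [2.22, 2.22, 2.79, 3.14, 3.14, 3.14].

INTERFACE

Orientations are given as [roll, pitch, yaw] about the fixed x, y, z axes, in that order (R = Rz(yaw) Ry(pitch) Rx(roll)).
In Python, from cell import * gives the robot as it stands.
- The arm moves only by the tool jog_arm, never from a script. Its argument "targets" is a list of rows, each an object with "turn": the turn, a rotation vector about the world's x, y, z in degrees, a list of three; "slide": the shift along the world's x, y, z in mm, a list of three; "claw": the opening in per cent of the stroke, from 0 (shut) to 100 (fully open). In form: [{"turn": [wx, wy, wz], "slide": [x, y, z], "claw": claw}, ...]. A call has 1 to 5 rows; each row shifts and turns the commanded pose from where the row before left it; what a row does not reach is not made up. A row lasts 1/8 s, in which the tool goes at most 62.5 mm and 10.7 degrees, less where a joint would pass 70% of its speed; a pose out of reach is approached as far as the arm can. A call with a gripper value outside its range is refused whole. The fingers move at their own pace and stop on an object; the grip force is fixed at half the most. Time passes only in rows, so rows that do not move let the fingers close. It gives the time, the measured TCP pose, the force, the opening and the grip force at its end, in the units of the state.
- state(): the state, without advancing time (a new reading comes with each control period).
- read_camera(name): name is "side" or "top" or "wrist"; returns a dict with "frame" (480x640x3 uint8, blue, green, red), "mtx" (3x3 intrinsics, pixels), "R" (3x3) and "t" (3): a world point X has camera coordinates R X + t. Camera axes: x right, y down, z forward; pixel columns grow to the right and rows downward; lengths in mm; the calibration is good to about 2 mm. A picture is of the moment at which its call begins. There is no depth.
- job_done(): hands the job in; it is judged then, once.
Trained networks look in the newest picture that a camera, given by its name, has taken for a name from the list of things; names that differ only in an ending like _2 or _b are one class to them, and where a whole thing is asked for, a point or a joint stands for the part that bears it (a point fixed in the world has none). Each returns a list of dicts, best first, with "conf" (0 to 1); they miss things now and then, are a little off and sometimes report something else, mostly with a low value. They report only what shows in the picture. A call takes as long as a camera call. They do not tell look-alikes from the thing itself.
- look_for(query, camera): "xy" ([column, row] in pixels, amid what is visible of it).
The state is a dict: "t": time; "joints": joint angles; "qvel": joint speeds; "tau": joint torques, N m; "eef_pos": TCP position; "tcp_rot": TCP orientation; "ft_force": force on the tool from outside, world axes, zero at the start; "moment": the same for the moment, N m; "opening": opening from 0.0 (shut) to 1.0 (fully open); "grip_force": force on a finger pad.
Only numpy, scipy, OpenCV 4.12 (cv2) and the standard library are available. Lean on these libraries where they do the work, as an engineer would, in place of code of your own. Each camera call takes 0.05 s, during which the arm holds its last target. There are 200 camera calls.

TASK

The red retaining arm of the strip winder is released by one of its three orange keys; the other two have gone soft. Press the keys slowly, one at a time, until you feel one snap over and stay in, which swings the arm clear; let a key that stays soft come up again without pushing it down to its bottom stop. Then slide the wound bamboo ring up off the spindle and set it down flat in the red tray, without dropping it, and leave the cup, the black blank and the brush where they are.

Things in the scene. Friction and masses are not known exactly. Their poses are not given: they have to be found in the camera images.
- winder: Green bench winder, fixed: base 200 x 190 mm, 50 mm high. Origin at the centre of its underside; x points away from the robot at yaw 0, y left, z up. On its top: three keys in a row along y at x = -65 mm, the spindle at x = +25 mm, y = 0, and at x = +83 mm, y = 0 a post (12 mm diameter) carrying the red retaining arm, which lies 99 to 106 mm above the work surface.
- key1_top (a point): Centre of the top of the first key (winder's +y side) when up, 76 mm above the work surface; this point stays put when the key is pressed. All three look alike: orange cap 26 mm wide, standing 14 mm above a round black housing 38 mm wide, 55 mm from key to key, travel 11 mm straight down. Which place holds the good key differs every time.
- key2_top (a point): The same for the middle key.
- key3_top (a point): The same for the third key (winder's -y side).
- key_snap (a joint): Travel in m of the good key, place not told: 0 up, 0.011 at the bottom. Resists with 1 N at first, about 5 N at 3.1 mm, then less and less, nothing at 6.7 mm; from there it snaps down by itself to 11 mm and stays in, its cap 3 mm above the housing.
- key_soft_a (a joint): Travel in m of one worn key, place not told: 0 up, 0.011 at its bottom stop. Soft all the way, from 0.6 N at the start to 1.8 N at the bottom, and comes up when let go. A key pressed 7 to 8 mm with never more than 2 N is a soft one: let it up; 10 mm counts as pushed to the bottom. Press keys at 10 to 30 mm/s; 80 mm/s is too fast.
- key_soft_b (a joint): The same for the other worn key.
- retainer (a joint): Angle in rad of the red retaining arm (49 mm long, 10 mm wide, 5 mm thick) about its upright post: 0 while it lies above the ring and keeps it on the spindle (4 mm of play), about 1.54 when it has swung clear to the winder's -y side of the post. Geared to the good key: 0.14 rad per mm of its travel.
- ring_center (a point): Centre, half-way up, of the wound bamboo ring on the spindle: outer diameter 56 mm, bore 32 mm, 40 mm high, 50 to 100 g, z along its bore. It rests on the flange, its top 96 mm above the work surface, 8 mm below the spindle's top. Grip it across its outside along the winder's y, where there is room for the fingers.
- tray: Square red lacquered tray, fixed: 140 x 140 mm outside, walls 5 mm thick and 22 mm high, floor 5 mm thick, inside 130 x 130 mm. Origin at the centre of its underside. Stands to the left or to the right of the winder.
- book_box: Dark wooden box with books on it, fixed, 120 x 150 mm, 65 mm high; on the other side of the winder from the tray. Origin at the centre of its underside.
- cup: Loose black lacquer cup, 72 mm wide, 85 mm high, beside the winder's far end, on its left or right. Origin at the centre of its underside. Leave alone.
- blank: Loose black cylinder blank, 60 mm in diameter, 60 mm high, beside the winder's far end, on its left or right. Origin at the centre of its underside. Leave alone.
- stylus: Loose brush, 160 mm long, lying on the bench beyond the winder. Leave alone.
- spindle_top (a point): Centre of the top of the upright steel spindle, 26 mm in diameter, 104 mm above the work surface; it stands on a flange whose top is 56 mm above the work surface.
Mind the look-alikes: they are no part of the job. Of the things like the part that bears ring_center, leave any that is purple or turquoise; of the rest the smaller one is meant.

How it is judged (in metres and radians):
On the way, in this order (a step that is already met when the one before it is completed fails the run):
1. the good key has snapped over and the retaining arm is clear (value of joint key_snap above 0.009 m and value of joint retainer above 1.2 rad), for 0.2 s.
2. the ring has been slid up off the spindle (z of ring_center in the frame of winder above 0.126 m), for 0.05 s.
At the end, for the whole second after the job is handed in: The good key stays in (more than 9 of its 11 mm), both soft keys are up (less than 2 mm down), and the ring lies flat (within 0.15 rad) and still on the tray's floor, inside its walls (value of joint key_snap above 0.009 m and value of joint each of key_soft_a, key_soft_b below 0.002 m and x of ring_center in the frame of tray between -0.042 and 0.042 m and y of ring_center in the frame of tray between -0.042 and 0.042 m and z of ring_center in the frame of tray below 0.029 m and angle between ring_center's own z axis and vertical below 0.15 rad and linear speed of ring below 0.02 m/s); the robot touches nothing.
It fails at once if a soft key pushed to its bottom stop (10 mm or more) (value of joint any of key_soft_a, key_soft_b above 0.01 m).
It fails at once if a key pressed faster than 80 mm/s (velocity of joint any of key_soft_a, key_soft_b above 0.08 m/s or (velocity of joint key_snap above 0.08 m/s and value of joint key_snap below 0.004 m)).
It fails at once if the ring dropped: in free air more than 15 mm above the tray's floor (horizontal distance between ring_center and tray below 0.11 m and z of ring_center in the frame of tray above 0.04 m and contact force between ring and anything else below 0.01 N).
It fails at once if cup, blank or brush moved by more than 30 mm (distance of any of cup, blank, stylus from where it was at the start of the episode above 0.03 m).
It fails at once if cup or blank tipped over (angle between any of cup, blank's own z axis and vertical above 0.5 rad).
It also fails if it takes over 72 s, if anything falls off the work surface, if the arm or the gripper's body presses on something with over 40 N, if the wrist force passes 120 N, or if a joint passes its speed limit or range.

## Working session

There is one attempt and no reset: what is moved stays moved. The work goes in short steps, Python scripts to look and compute and a tool call to move; the robot and the scene stay as the last step left them, time stands still between calls to the robot, and variables do not carry over. Pictures are saved under pics/ and viewed, at most 10 in all, crops included, and the job is handed in when it is done.

Besides the shell and the picture viewer there is one more tool, called after "Request:" in YAML: its name, and indented under it one key for each argument. jog_arm: Moves the arm, as the interface text tells. Its arguments: {"type":"object","properties":{"targets":{"type":"array","items":{"type":"object","properties":{"turn":{"type":"array","items":{"type":"number"}},"slide":{"type":"array","items":{"type":"number"}},"claw":{"type":"number"}}}}},"required":["targets"]}

```bash
ls; mkdir -p pics; cat > h.py <<'E'
from cell import *
import numpy as np, cv2
def pix(c,X):
    p=c["mtx"]@(c["R"]@np.array(X,float)+c["t"]); return p[:2]/p[2]
def ray(c,uv,z):
    d=c["R"].T@np.linalg.inv(c["mtx"])@np.array([uv[0],uv[1],1.]); o=-c["R"].T@c["t"]
    return o+d*(z-o[2])/d[2]
E
python3 - <<'E'
from h import *
s=state(); print(s["t"],s["eef_pos"],s["tcp_rot"],s["ft_force"])
for n in ["top","side"]:
    c=read_camera(n); cv2.imwrite(f"pics/{n}0.png",c["frame"])
    print(n,"cam at",-c["R"].T@c["t"])
    for q in ["winder","key1_top","key2_top","key3_top","ring_center","tray","book_box","cup","blank","stylus","spindle_top","retainer"]:
        print(q,[(np.round(d["xy"]).tolist(),round(d["conf"],2)) for d in look_for(q,n)][:5])
E
```

```text
pics
0.0 [179.68945023 598.33395941 214.05230148] [-3.14046270e+00 -9.46181301e-05  2.84978233e+00] [ 0.00123461 -0.72678366 -0.02350349]
top cam at [ 409.62645262  -22.56968628 1124.73913351]
winder [([320.0, 273.0], 0.85)]
key1_top [([320.0, 275.0], 0.92)]
key2_top [([318.0, 274.0], 0.76)]
key3_top [([321.0, 273.0], 0.83)]
ring_center [([255.0, 176.0], 0.9), ([284.0, 146.0], 0.76), ([320.0, 266.0], 0.65), ([277.0, 359.0], 0.56)]
tray [([451.0, 301.0], 0.94), ([318.0, 274.0], 0.7), ([325.0, 266.0], 0.54)]
book_box []
cup [([191.0, 217.0], 0.77)]
blank [([284.0, 295.0], 0.72), ([436.0, 220.0], 0.65)]
stylus [([315.0, 183.0], 0.69)]
spindle_top [([322.0, 275.0], 0.61)]
retainer [([315.0, 182.0], 0.59)]
side cam at [  23.66712492 -579.83184517  564.36062623]
winder [([310.0, 288.0], 0.69)]
key1_top [([313.0, 285.0], 0.92)]
key2_top [([314.0, 284.0], 0.6)]
key3_top [([314.0, 287.0], 0.57)]
ring_center [([377.0, 208.0], 0.97), ([197.0, 309.0], 0.71), ([330.0, 213.0], 0.66), ([321.0, 253.0], 0.65)]
tray [([314.0, 286.0], 0.68), ([430.0, 394.0], 0.62)]
book_box [([180.0, 228.0], 0.88)]
cup [([258.0, 194.0], 0.62)]
blank [([475.0, 304.0], 0.86)]
stylus [([385.0, 242.0], 0.89), ([475.0, 305.0], 0.73)]
spindle_top [([314.0, 280.0], 0.92), ([259.0, 195.0], 0.61), ([341.0, 230.0], 0.27)]
retainer [([340.0, 230.0], 0.71)]
```

View pics/top0.png

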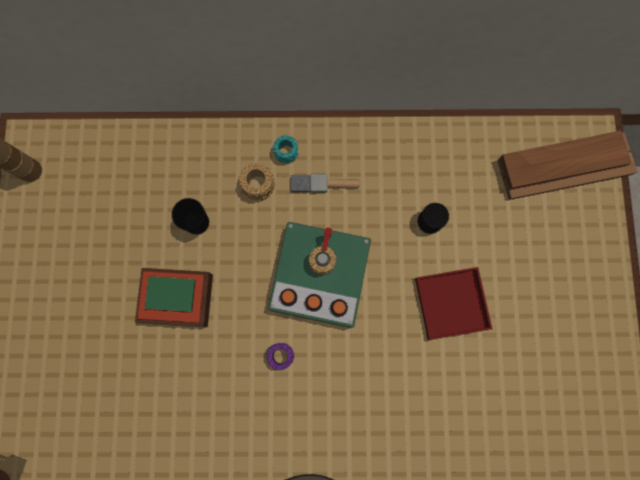

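View pics/side0.png

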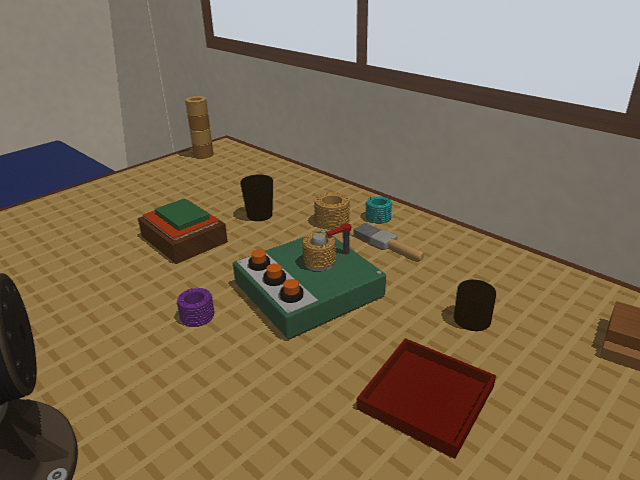

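The top view shows the winder at about (320,273), orange keys at (288,297), (314,302) and (340,308), the tray at (452,303), the book box at (173,297), the cup at (190,216), the blank at (433,218) and the brush at (325,183).

Ring candidates in the top view are tan on the spindle (322,260), larger tan (257,182), turquoise (286,149) and purple (280,357). The smaller tan one on the spindle fits, because the larger tan one is bigger and the other two have excluded colours. Next I'll measure by colour and confirm in a crop.

```bash
python3 - <<'E'
from h import *
cs={n:read_camera(n) for n in("top","side")}
def blobs(c,lo,hi,amin):
    m=cv2.inRange(cv2.cvtColor(c["frame"],cv2.COLOR_BGR2HSV),lo,hi)
    n,l,st,ce=cv2.connectedComponentsWithStats(m)
    return [(ce[i],st[i],l==i) for i in range(1,n) if st[i][4]>=amin],m
for n,c in cs.items():
    b,_=blobs(c,(5,190,130),(14,255,255),20)
    for ce,st,_ in b: print(n,"orange",ce.round(1),st,ray(c,ce,76).round(1))
    b,_=blobs(c,(60,60,30),(85,255,160),800)
    for ce,st,m in b:
        r=cv2.minAreaRect(np.argwhere(m)[:,::-1].astype(np.float32)); print(n,"green",ce.round(1),st[4])
        if n=="top":
            P=np.array([ray(c,p,50)[:2] for p in cv2.boxPoints(r)]); print(P.round(1))
c=cs["top"]
hsv=cv2.cvtColor(c["frame"],cv2.COLOR_BGR2HSV); m=cv2.inRange(hsv,(0,150,30),(8,255,255))|cv2.inRange(hsv,(172,150,30),(180,255,255)); m[:,:400]=0;m[:230]=0
r=cv2.minAreaRect(np.argwhere(m>0)[:,::-1].astype(np.float32)); print("tray rim",np.array([ray(c,p,22)[:2] for p in cv2.boxPoints(r)]).round(1),ray(c,r[0],15).round(1))
f=c["frame"][130:370,230:370]; s=cs["side"]["frame"][180:330,150:410]
a=cv2.resize(f,(350,600),interpolation=cv2.INTER_CUBIC); b=cv2.resize(s,(450,260),interpolation=cv2.INTER_CUBIC)
o=np.zeros((600,800,3),np.uint8);o[:,:350]=a;o[:260,350:]=b
cv2.imwrite("pics/crop0.png",o)
E
```

```text
top green [322.4 260.6] 4238
[[ 519.8   76.4]
 [ 660.7   51. ]
 [ 623.2 -135. ]
 [ 484.  -105.6]]
top green [169.7 293.7] 1427
[[471.3 351.4]
 [539.1 350.9]
 [532.4 250.2]
 [464.8 251.8]]
side orange [175.5 224.2] [143 211  75  27 482] [455.2 239.8  76. ]
side orange [258.  252.9] [251 249  14   8  83] [495.2  43.3  76. ]
side orange [273.5 267.4] [267 264  14   8  96] [483.5 -10.4  76. ]
side orange [290.8 283.4] [283 279  16  10 112] [471.9 -64.7  76. ]
side green [182.2 213.1] 872
side green [324.  285.6] 5676
tray rim [[ 537.7 -236.5]
 [ 565.5 -378.6]
 [ 425.9 -397.9]
 [ 399.3 -258.8]] [ 481.8 -319.8   15. ]
```

View pics/crop0.png

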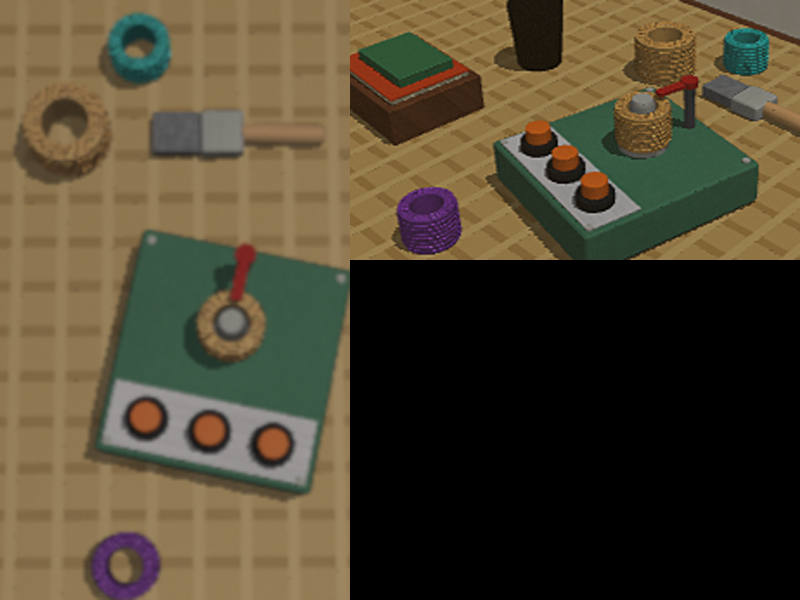

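The crop confirms it: the small tan ring is on the spindle under the red arm (crop 231,325), while the larger tan one stands loose behind at (66,130). Next I'll refine the keys, spindle and tray from both views.

```bash
python3 - <<'E'
from h import *
c=read_camera("top"); hsv=cv2.cvtColor(c["frame"],cv2.COLOR_BGR2HSV)
m=cv2.inRange(hsv,(3,130,110),(17,255,255)); m[:285]=0;m[325:]=0;m[:,:270]=0;m[:,360:]=0
n,l,st,ce=cv2.connectedComponentsWithStats(m)
K=[]
for i in range(1,n):
    if st[i][4]>60: p=ray(c,ce[i],76);K.append(p);print("key",ce[i],st[i],p.round(1))
# white/gray spindle top
m=((hsv[...,1]<60)&(hsv[...,2]>90)).astype(np.uint8); m[:245]=0;m[275:]=0;m[:,:300]=0;m[:,345:]=0
n,l,st,ce=cv2.connectedComponentsWithStats(m)
for i in range(1,n):
    if st[i][4]>15: print("spindle",ce[i],st[i],ray(c,ce[i],104).round(1))
K=np.array(K)
for k in sorted(range(len(K)),key=lambda k:-K[k][1]): pass
K=K[np.argsort(-K[:,1])]
y=(K[0]-K[2])[:2]; print("len",np.linalg.norm(y)); y/=np.linalg.norm(y); x=np.array([y[1],-y[0]])
print("yaw",np.arctan2(x[1],x[0]),"ring",K[:,:2].mean(0)+90*x,"winder",K[:,:2].mean(0)+65*x,"post",K[:,:2].mean(0)+148*x)
cx=read_camera("side")
T=K[:,:2].mean(0)
print("predicted side px keys",[pix(cx,k).round(1) for k in K],"spindle",pix(cx,[*(T+90*x),104]))
for q in["tray","cup","blank","stylus"]:
  for cam,cc in(("top",c),("side",cx)): print(q,cam,[ray(cc,d["xy"],{"tray":5,"cup":42,"blank":30,"stylus":5}[q]).round() for d in look_for(q,cam)])
E
```

```text
key [287.74545455 296.26363636] [282 291  12  12 110] [493.   43.7  76. ]
key [313.3826087  301.54782609] [308 296  12  12 115] [481.7 -10.3  76. ]
key [338.94642857 307.00892857] [333 302  13  11 112] [470.1 -63.8  76. ]
spindle [322.3164557  258.12658228] [317 254  11  10  79] [569.6 -29.4 104. ]
len 109.92195304920548
yaw -0.21023221654097352 ring [569.63449859 -28.94342225] winder [545.18493658 -23.72624702] post [626.35748246 -41.04726878]
predicted side px keys [array([256.9, 253.4]), array([272.7, 267.8]), array([289.6, 283.7])] spindle [317.43616469 236.98564297]
tray top [array([ 489., -321.,    5.])]
tray side [array([ 484., -324.,    5.])]
cup top [array([681., 269.,  42.])]
cup side [array([682., 275.,  42.])]
blank top [array([ 665., -283.,   30.])]
blank side [array([ 668., -282.,   30.]), array([508., -20.,  30.])]
stylus top [array([760., -18.,   5.])]
stylus side [array([762., -20.,   5.]), array([515., 324.,   5.]), array([561., -24.,   5.])]
```

Both views agree to about 2 mm: keys at (494,43.5), (482.5,-10.3) and (471,-64), ring at (569.7,-29), winder yaw -0.21, tray at about (482.5,-320). Now I'll go to the middle key with the fingers shut.

Request:
jog_arm:
  targets:
    - {"slide": [38.5,-48,0],"turn": [0,0,4.7],"claw": 0}
    - {"slide": [38.5,-48,0],"turn": [0,0,0],"claw": 0}
    - {"slide": [38.5,-48,0],"turn": [0,0,0],"claw": 0}
    - {"slide": [38.5,-48,0],"turn": [0,0,0],"claw": 0}
    - {"slide": [38.5,-48,0],"turn": [0,0,0],"claw": 0}

```text
t: 2.52
eef_pos: [373.3, 357.0, 214.9]
tcp_rot: [3.141, 0.0, 2.932]
ft_force: [-0.2, 0.4, 0.1]
opening: 0.531
grip_force: 0.0
```

Request:
jog_arm:
  targets:
    - {"slide": [38.5,-48,0],"turn": [0,0,0],"claw": 0}
    - {"slide": [38.5,-48,0],"turn": [0,0,0],"claw": 0}
    - {"slide": [7,-55,0],"turn": [0,0,0],"claw": 0}
    - {"slide": [7,-55,0],"turn": [0,0,0],"claw": 0}
    - {"slide": [7,-55,-20],"turn": [0,0,0],"claw": 0}

```text
t: 3.15
eef_pos: [471.1, 95.9, 195.5]
tcp_rot: [3.141, 0.003, 2.932]
ft_force: [0.4, 0.8, -0.6]
opening: 0.027
grip_force: 0.0
```

Request:
jog_arm:
  targets:
    - {"slide": [6,-54,-30],"turn": [0,0,0],"claw": 0}
    - {"slide": [6,-54,-30],"turn": [0,0,0],"claw": 0}
    - {"slide": [0,0,-30],"turn": [0,0,0],"claw": 0}
    - {"slide": [0,0,0],"turn": [0,0,0],"claw": 0}

```text
t: 3.65
eef_pos: [481.4, -10.8, 103.4]
tcp_rot: [-3.142, -0.004, 2.93]
ft_force: [0.2, -0.9, 0.0]
opening: 0.002
grip_force: 0.0
```

Request:
jog_arm:
  targets:
    - {"slide": [0,0,-10]}
    - {"slide": [0,0,-10]}
    - {"slide": [0,0,-5]}
    - {"slide": [0,0,0]}

```text
validation failed for argument at $.ta...
```

```bash
python3 - <<'E'
from h import *
P=[];F=[]
for i in range(4):
    c=read_camera("side"); s=state(); P.append(s["eef_pos"]);F.append(s["ft_force"])
print(np.array(P).round(2),np.array(F).round(2))
cv2.imwrite("pics/p1.png",cv2.resize(c["frame"][190:320,210:370],(640,520),interpolation=cv2.INTER_CUBIC))
E
```

```text
[[482.11 -10.36 104.61]
 [482.55 -10.08 105.35]
 [482.78  -9.94 105.71]
 [482.84  -9.86 105.87]] [[-0.64  0.65  0.05]
 [ 0.3  -0.08  0.1 ]
 [ 0.78 -0.47  0.16]
 [-0.64 -0.74  0.43]]
```

View pics/p1.png

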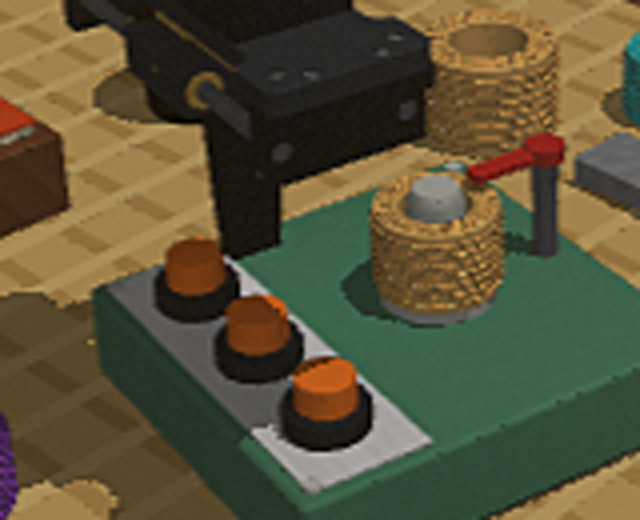

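The fingers hang at crop (250,250), straight above the middle key (255,300), and the arm hasn't moved since the last good call. Every row needs all its fields, so I'll descend with them filled in.

Request:
jog_arm:
  targets:
    - {"slide": [0,0,-10],"turn": [0,0,0],"claw": 0}
    - {"slide": [0,0,-10],"turn": [0,0,0],"claw": 0}
    - {"slide": [0,0,-5],"turn": [0,0,0],"claw": 0}
    - {"slide": [0,0,0],"turn": [0,0,0],"claw": 0}

```text
t: 4.35
eef_pos: [482.1, -10.3, 79.2]
tcp_rot: [3.142, -0.001, 2.932]
ft_force: [-0.5, 1.0, 0.2]
opening: 0.004
grip_force: 0.0
```

Request:
jog_arm:
  targets:
    - {"slide": [0,0,-2],"turn": [0,0,0],"claw": 0}
    - {"slide": [0,0,-2],"turn": [0,0,0],"claw": 0}

```text
t: 4.6
eef_pos: [482.4, -10.4, 75.7]
tcp_rot: [3.141, 0.0, 2.932]
ft_force: [-0.2, 0.3, 3.1]
opening: 0.003
grip_force: 1.6
```

Request:
jog_arm:
  targets:
    - {"slide": [0,0,-1.5],"turn": [0,0,0],"claw": 0}
    - {"slide": [0,0,0],"turn": [0,0,0],"claw": 0}

```text
t: 4.85
eef_pos: [482.4, -10.4, 74.3]
tcp_rot: [3.141, 0.0, 2.932]
ft_force: [-0.1, 0.1, 3.7]
opening: 0.003
grip_force: 2.1
```

Request:
jog_arm:
  targets:
    - {"slide": [0,0,-1.5],"turn": [0,0,0],"claw": 0}
    - {"slide": [0,0,0],"turn": [0,0,0],"claw": 0}

```text
t: 5.1
eef_pos: [482.4, -10.4, 72.7]
tcp_rot: [3.141, 0.0, 2.932]
ft_force: [0.8, 0.1, 5.4]
opening: 0.003
grip_force: 2.4
```

The force climbs to 5.4 N at about 3 mm, so the middle key is the snapping one. I'll keep pressing past 6.7 mm.

Request:
jog_arm:
  targets:
    - {"slide": [0,0,-2],"turn": [0,0,0],"claw": 0}
    - {"slide": [0,0,-2],"turn": [0,0,0],"claw": 0}
    - {"slide": [0,0,0],"turn": [0,0,0],"claw": 0}

```text
t: 5.48
eef_pos: [482.0, -10.3, 68.3]
tcp_rot: [3.142, -0.001, 2.932]
ft_force: [-0.1, 1.1, -0.3]
opening: 0.006
grip_force: 0.0
```

Request:
jog_arm:
  targets:
    - {"slide": [0,0,-1],"turn": [0,0,0],"claw": 0}
    - {"slide": [0,0,-1],"turn": [0,0,0],"claw": 0}
    - {"slide": [0,0,0],"turn": [0,0,0],"claw": 0}
    - {"slide": [0,0,0],"turn": [0,0,0],"claw": 0}

```text
t: 5.98
eef_pos: [482.3, -10.4, 66.7]
tcp_rot: [3.142, -0.0, 2.932]
ft_force: [-0.5, 0.1, -0.4]
opening: 0.003
grip_force: 0.0
```

```bash
python3 - <<'E'
from h import *
c=read_camera("side"); s=state(); print(s["eef_pos"],s["ft_force"])
cv2.imwrite("pics/p2.png",cv2.resize(c["frame"][190:320,210:370],(640,520),interpolation=cv2.INTER_CUBIC))
E
```

```text
[482.28015056 -10.40722374  66.67723381] [0.26301937 0.10008662 0.64982216]
```

View pics/p2.png

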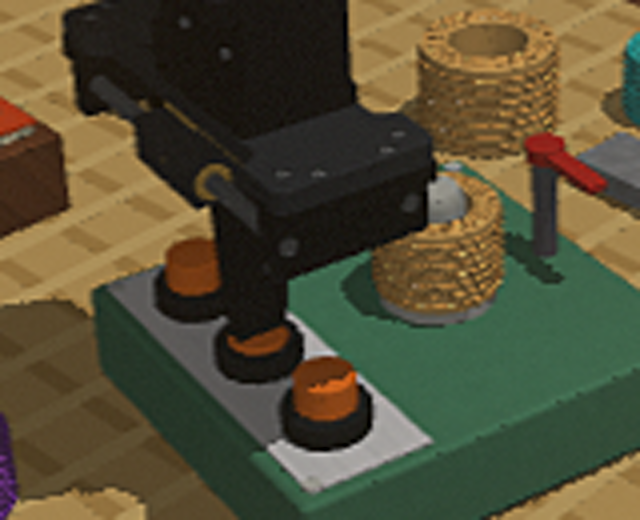

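The key snapped in and the red arm swung clear, its tip now at crop (605,180). Next I'll lift, open and move over the ring.

Request:
jog_arm:
  targets:
    - {"slide": [0,0,30],"turn": [0,0,0],"claw": 0}
    - {"slide": [0,0,50],"turn": [0,0,0],"claw": 40}
    - {"slide": [29,-6.6,40],"turn": [0,0,0],"claw": 85}
    - {"slide": [29,-6,0],"turn": [0,0,0],"claw": 85}
    - {"slide": [29.4,-6,0],"turn": [0,0,0],"claw": 85}

```text
t: 6.65
eef_pos: [570.6, -29.2, 187.5]
tcp_rot: [3.141, 0.001, 2.932]
ft_force: [0.0, 0.5, -0.2]
opening: 0.373
grip_force: 0.0
```

Request:
jog_arm:
  targets:
    - {"slide": [0,0,0],"turn": [0,0,0],"claw": 85}
    - {"slide": [0,0,0],"turn": [0,0,0],"claw": 85}

```text
t: 6.9
eef_pos: [568.8, -28.8, 186.3]
tcp_rot: [3.142, -0.001, 2.932]
ft_force: [-0.6, -0.1, 0.1]
opening: 0.578
grip_force: 0.0
```

```bash
python3 - <<'E'
from h import *
c=read_camera("wrist"); s=state(); print(s["eef_pos"],s["opening"])
print("ring top px",pix(c,[569.7,-29,96]),"spindle",pix(c,[569.7,-29,104]),"tcp",pix(c,s["eef_pos"]))
hsv=cv2.cvtColor(c["frame"],cv2.COLOR_BGR2HSV)
u,v=pix(c,[569.7,-29,104]).astype(int)
for n in("spindle_top","ring_center"): print(n,[(np.round(d["xy"]),d["conf"],ray(c,d["xy"],{"spindle_top":104,"ring_center":90}[n]).round(1)) for d in look_for(n,"wrist")])
cv2.circle(c["frame"],(int(u),int(v)),3,(0,0,255),-1)
cv2.imwrite("pics/w1.png",c["frame"])
E
```

```text
[568.79996603 -28.78433692 186.48742216] 0.621854421671942
ring top px [318.72458399 242.76969556] spindle [318.69793982 246.03420091] tcp [318.3373511  293.76214805]
spindle_top [(array([318., 185.]), 0.97, array([524.1, -20.1, 104. ]))]
ring_center [(array([371.,   0.]), 0.78, array([413.7,  40. ,  90. ])), (array([322., 223.]), 0.7, array([556.2, -23.6,  90. ]))]
```

View pics/w1.png

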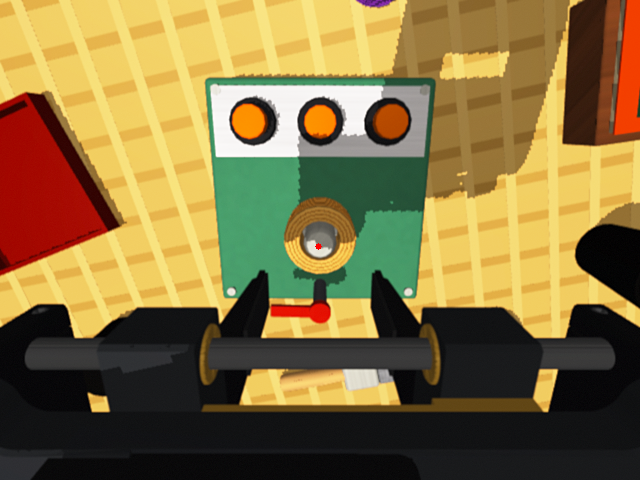

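The wrist view shows the spindle top at about (319,244), 2 px from the predicted red dot. The ring is centred, its red arm is clear at (300,312), and the fingers straddle it along the winder's y. Next I'll descend.

Request:
jog_arm:
  targets:
    - {"slide": [0,0,0],"turn": [0,0,0],"claw": 85}
    - {"slide": [0,0,-40],"turn": [0,0,0],"claw": 85}
    - {"slide": [0,0,-20],"turn": [0,0,0],"claw": 85}
    - {"slide": [0,0,0],"turn": [0,0,0],"claw": 85}

```text
t: 7.55
eef_pos: [569.0, -28.9, 125.7]
tcp_rot: [-3.142, -0.003, 2.932]
ft_force: [0.3, 0.3, -0.2]
opening: 0.852
grip_force: 0.0
```

Request:
jog_arm:
  targets:
    - {"slide": [0,0,-20],"turn": [0,0,0],"claw": 85}
    - {"slide": [0,0,-20],"turn": [0,0,0],"claw": 85}
    - {"slide": [0,0,-16],"turn": [0,0,0],"claw": 85}
    - {"slide": [0,0,-10],"turn": [0,0,0],"claw": 85}
    - {"slide": [0,0,0],"turn": [0,0,0],"claw": 85}

```text
t: 8.18
eef_pos: [569.6, -29.0, 60.4]
tcp_rot: [3.142, -0.001, 2.932]
ft_force: [0.1, -0.5, -0.2]
opening: 0.85
grip_force: 0.0
```

Request:
jog_arm:
  targets:
    - {"slide": [0,0,0],"turn": [0,0,0],"claw": 65}
    - {"slide": [0,0,0],"turn": [0,0,0],"claw": 60}
    - {"slide": [0,0,0],"turn": [0,0,0],"claw": 55}
    - {"slide": [0,0,0],"turn": [0,0,0],"claw": 50}
    - {"slide": [0,0,0],"turn": [0,0,0],"claw": 50}

```text
t: 8.8
eef_pos: [569.8, -29.0, 61.0]
tcp_rot: [3.142, 0.0, 2.932]
ft_force: [-0.0, 0.6, 4.4]
opening: 0.582
grip_force: 30.0
```

It is gripped at 55 mm with 30 N and no side load. I'll lift slowly.

Request:
jog_arm:
  targets:
    - {"slide": [0,0,5],"turn": [0,0,0],"claw": 45}
    - {"slide": [0,0,8],"turn": [0,0,0],"claw": 45}
    - {"slide": [0,0,8],"turn": [0,0,0],"claw": 45}

```text
t: 9.18
eef_pos: [569.7, -29.0, 82.3]
tcp_rot: [3.142, 0.0, 2.932]
ft_force: [0.6, -0.7, -0.9]
opening: 0.582
grip_force: 30.0
```

Request:
jog_arm:
  targets:
    - {"slide": [0,0,10],"turn": [0,0,0],"claw": 45}
    - {"slide": [0,0,10],"turn": [0,0,0],"claw": 45}
    - {"slide": [0,0,12],"turn": [0,0,0],"claw": 45}
    - {"slide": [0,0,15],"turn": [0,0,0],"claw": 45}
    - {"slide": [0,0,15],"turn": [0,0,0],"claw": 45}

```text
t: 9.8
eef_pos: [569.7, -29.0, 144.8]
tcp_rot: [3.141, 0.0, 2.932]
ft_force: [0.3, -0.8, -1.3]
opening: 0.577
grip_force: 30.0
```

```bash
python3 - <<'E'
from h import *
c=read_camera("side"); s=state(); print(s["eef_pos"],s["ft_force"],s["opening"],s["grip_force"])
cv2.imwrite("pics/p3.png",cv2.resize(c["frame"][150:320,210:420],(740,600),interpolation=cv2.INTER_CUBIC))
E
```

```text
[570.4848632  -29.10109703 146.64603382] [1.44213066 0.27411698 1.06780535] 0.582492677721246 29.999762373045087
```

View pics/p3.png

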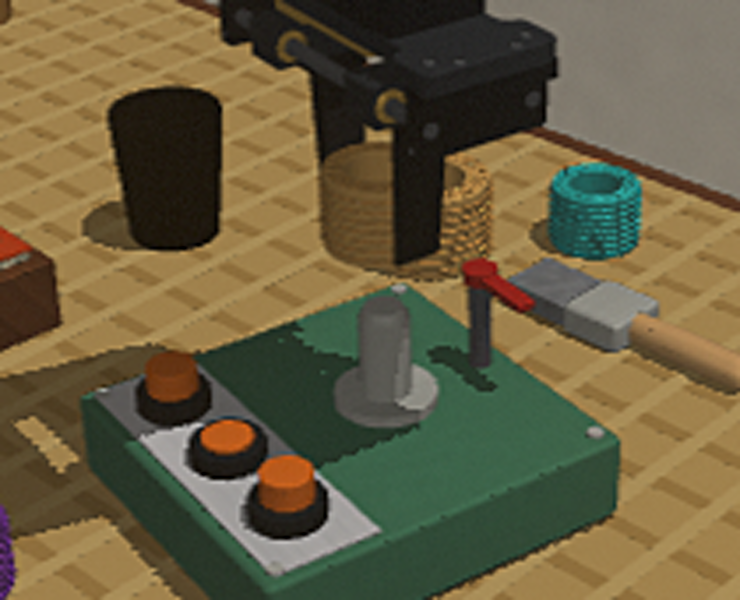

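The ring is off the spindle and held level between the fingers (crop 405,210), with the middle key in and the other two up. I'll carry it to the tray.

Request:
jog_arm:
  targets:
    - {"slide": [-10,-35,0],"turn": [0,0,0],"claw": 45}
    - {"slide": [-16,-52,0],"turn": [0,0,0],"claw": 45}
    - {"slide": [-16,-52,0],"turn": [0,0,0],"claw": 45}
    - {"slide": [-16,-52,0],"turn": [0,0,0],"claw": 45}
    - {"slide": [-16,-52,0],"turn": [0,0,0],"claw": 45}

```text
t: 10.48
eef_pos: [495.1, -273.6, 144.0]
tcp_rot: [-3.142, 0.0, 2.932]
ft_force: [1.1, 0.5, -0.6]
opening: 0.578
grip_force: 30.0
```

Request:
jog_arm:
  targets:
    - {"slide": [-13,-48,0],"turn": [0,0,0],"claw": 45}
    - {"slide": [0,0,0],"turn": [0,0,0],"claw": 45}
    - {"slide": [0,0,0],"turn": [0,0,0],"claw": 45}

```text
t: 10.85
eef_pos: [482.5, -319.7, 143.7]
tcp_rot: [3.141, -0.0, 2.931]
ft_force: [0.2, -0.2, -0.6]
opening: 0.583
grip_force: 30.0
```

```bash
python3 - <<'E'
from h import *
s=state(); print(s["eef_pos"],s["ft_force"],s["opening"],s["grip_force"])
c=read_camera("side"); f=c["frame"]
for P in [(483,-320,5),(s["eef_pos"][0],s["eef_pos"][1],s["eef_pos"][2])]:
    u=pix(c,P); print(u); cv2.circle(f,tuple(int(round(x)) for x in u),3,(255,255,0),-1)
# tray inner floor outline for assumed pose
a=.16; R=np.array([[np.cos(a),-np.sin(a)],[np.sin(a),np.cos(a)]])
q=[pix(c,[*(np.array([483,-320])+R@np.array(k)),22]) for k in[(70,70),(70,-70),(-70,-70),(-70,70)]]
cv2.polylines(f,[np.round(q).astype(np.int32)],True,(255,255,0),1)
cv2.imwrite("pics/p4.png",f)
E
```

```text
[ 482.52737625 -319.69652735  143.664983  ] [ 0.23639628 -0.21780519 -0.56097896] 0.5830671181392589 29.999573975801468
[426.60246336 395.60059223]
[435.21315834 316.53198685]
```

View pics/p4.png

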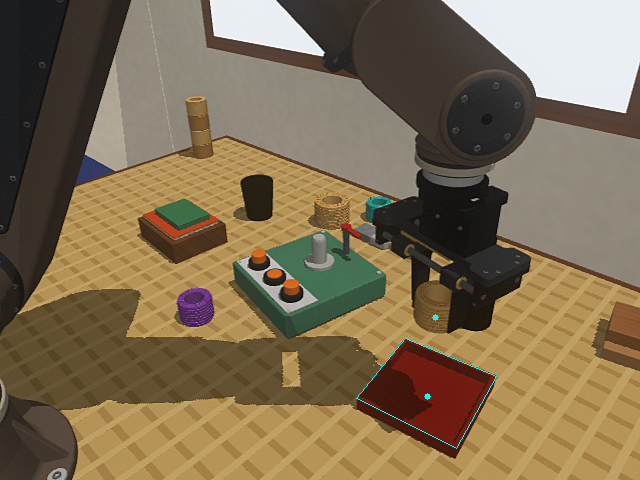

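The predicted tray outline lies on the real rim, with its centre at (427,396), and the ring hangs above that centre. I'll lower it.

Request:
jog_arm:
  targets:
    - {"slide": [0,0,-30],"turn": [0,0,0],"claw": 45}
    - {"slide": [0,0,-40],"turn": [0,0,0],"claw": 45}
    - {"slide": [0,0,-30],"turn": [0,0,0],"claw": 45}
    - {"slide": [0,0,-20],"turn": [0,0,0],"claw": 45}
    - {"slide": [0,0,-8],"turn": [0,0,0],"claw": 45}

```text
t: 11.52
eef_pos: [482.9, -318.7, 14.8]
tcp_rot: [3.141, -0.001, 2.933]
ft_force: [0.2, -0.0, -1.1]
opening: 0.577
grip_force: 30.0
```

Request:
jog_arm:
  targets:
    - {"slide": [0,0,-2],"turn": [0,0,0],"claw": 45}
    - {"slide": [0,0,0],"turn": [0,0,0],"claw": 45}

```text
t: 11.78
eef_pos: [483.1, -319.9, 14.3]
tcp_rot: [-3.141, 0.001, 2.932]
ft_force: [0.1, -0.2, -0.5]
opening: 0.581
grip_force: 30.0
```

Request:
jog_arm:
  targets:
    - {"slide": [0,0,-2],"turn": [0,0,0],"claw": 45}
    - {"slide": [0,0,0],"turn": [0,0,0],"claw": 45}

```text
t: 12.02
eef_pos: [482.8, -320.1, 12.0]
tcp_rot: [-3.141, 0.0, 2.932]
ft_force: [0.4, 0.3, -0.5]
opening: 0.58
grip_force: 30.0
```

Request:
jog_arm:
  targets:
    - {"slide": [0,0,-1],"turn": [0,0,0],"claw": 45}
    - {"slide": [0,0,0],"turn": [0,0,0],"claw": 45}

```text
t: 12.28
eef_pos: [482.6, -320.0, 10.7]
tcp_rot: [3.141, -0.0, 2.932]
ft_force: [-0.4, 0.2, -1.8]
opening: 0.583
grip_force: 30.0
```

Request:
jog_arm:
  targets:
    - {"slide": [0,0,-1],"turn": [0,0,0],"claw": 45}
    - {"slide": [0,0,0],"turn": [0,0,0],"claw": 45}

```text
t: 12.52
eef_pos: [482.7, -320.1, 10.0]
tcp_rot: [-3.142, 0.0, 2.932]
ft_force: [-2.3, 1.2, 4.9]
opening: 0.578
grip_force: 30.0
```

Request:
jog_arm:
  targets:
    - {"slide": [0,0,-0.5],"turn": [0,0,0],"claw": 45}
    - {"slide": [0,0,0],"turn": [0,0,0],"claw": 45}

```text
t: 12.78
eef_pos: [482.7, -320.1, 10.0]
tcp_rot: [-3.141, 0.0, 2.932]
ft_force: [-2.9, 2.1, 10.4]
opening: 0.579
grip_force: 30.0
```

The ring touched down at the expected height (force up to 10 N). I'll release it and retreat.

Request:
jog_arm:
  targets:
    - {"slide": [0,0,0],"turn": [0,0,0],"claw": 62}
    - {"slide": [0,0,0],"turn": [0,0,0],"claw": 68}
    - {"slide": [0,0,0],"turn": [0,0,0],"claw": 76}
    - {"slide": [0,0,0],"turn": [0,0,0],"claw": 76}
    - {"slide": [0,0,0],"turn": [0,0,0],"claw": 76}

```text
t: 13.4
eef_pos: [482.7, -320.0, 9.1]
tcp_rot: [3.141, -0.0, 2.932]
ft_force: [-0.2, 0.1, -0.3]
opening: 0.759
grip_force: 0.0
```

Request:
jog_arm:
  targets:
    - {"slide": [0,0,15],"turn": [0,0,0],"claw": 76}
    - {"slide": [0,0,30],"turn": [0,0,0],"claw": 76}
    - {"slide": [0,0,50],"turn": [0,0,0],"claw": 76}
    - {"slide": [0,0,50],"turn": [0,0,0],"claw": 76}
    - {"slide": [0,0,20],"turn": [0,0,0],"claw": 76}

```text
t: 14.02
eef_pos: [483.2, -320.4, 178.3]
tcp_rot: [-3.139, 0.004, 2.932]
ft_force: [-0.4, 0.5, 0.2]
opening: 0.758
grip_force: 0.0
```

```bash
python3 - <<'E'
from h import *
s=state(); print(s["eef_pos"],s["ft_force"],s["opening"])
c=read_camera("side"); print("expected ring top centre px",pix(c,[483,-320,45]))
cv2.imwrite("pics/p5.png",c["frame"])
E
```

```text
[ 483.22708725 -320.38787557  178.27789317] [-0.38336283  0.53012352  0.20103156] 0.7582515805838552
expected ring top centre px [429.02195518 374.40420335]
```

View pics/p5.png

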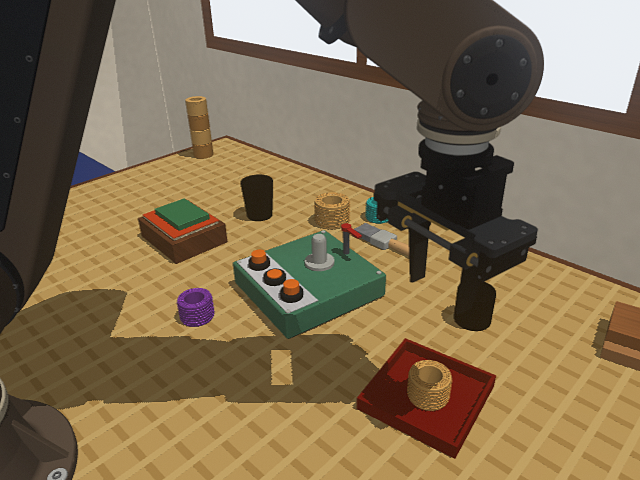

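The ring lies flat in the tray, its top at (430,372) against the expected (429,374). The middle key is in at (274,277), the others are up, the cup, blank and brush haven't moved, and the gripper is clear.

```bash
python3 -c "
from cell import *
print(job_done())"
```

```text
the job is handed in; nothing more can be done
None
```

The job is handed in, with no verdict returned: the middle key snapped in on the first try (outer keys never pressed), the red arm swung clear, and the last picture shows the ring flat in the tray with the cup, blank and brush where they were.

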